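# Open the lint trap at the pressing table

### The job

The lint trap on the pressing table is due for cleaning: take the hatch of the long channelled box by its straight bar handle, lift it up off its recessed seat and then, keeping it inside its two side channels, slide it along the box onto the solid deck beside the opening. Leave it lying flat on the deck with the opening fully uncovered, and let go. Do not disturb the round-knobbed lid of the water box standing next to it.

Things in the scene. Friction and masses are not known exactly. Their poses are not given: they have to be found in the camera images.
- lint_hatch: The hatch: loose flat steel plate 134 (its x) x 120 (y) x 6 mm, 0.4 kg, origin at the centre of its underside, z up. Bridge handle over its middle: straight dark bar 90 mm along x, 14 wide (y), 16 high, centre 46 mm above the origin, free for 66 mm between end posts. Lies in its seat with 3 to 4 mm play, its axes along the trap box's; slides along y.
- trap_box: Fixed long grey box, 154 (its x) x 300 mm (y), origin centre of its underside, on the table. Hatch seat centred at y=-80, its ledge 52 mm above the table round an open well (y -133 to -27). Aluminium channels along both long sides, walls 142 mm apart; lips 118 mm apart, undersides 90, tops 93 mm high. End walls at y=-143 (66 high) and y=+143 (80 high).
- open_place (a point): Where the hatch's origin should end: on the trap box's solid deck, at y=+62 mm in its frame, 60 mm above the table; axes as the box's. The deck runs from y=-17 to +143. The hatch must rise over 8 mm from its seat (18 is right, 32 touches the lips) to slide here, towards +y. 20 mm short or long along y still does; the end stop is 21 mm on.
- water_lid: Not to be moved: square steel lid 112 x 112 x 8 mm with a round black knob (36 mm across, top 40 mm above the underside), in a low rim on the shorter grey water box (170 x 210 mm, 60 mm high) on the other side of the table. Origin: centre of its underside, 60 mm above the table.
There are look-alikes about, which are no part of the job. Leave any red look-alike of the lint_hatch alone.

How it is judged (in metres and radians):
On the way:
1. the hatch is lifted clear of its recess, level, while still over its seat (z of lint_hatch in the frame of trap_box above 0.0605 m and y of lint_hatch in the frame of trap_box below -0.05 m and angle between lint_hatch's own z axis and vertical below 0.2 rad), for 0.1 s.
At the end, for the whole second after the job is handed in: The hatch lies flat and still on the deck of the trap box, between the two channels (within 12 mm of the middle line), with its centre 40 to 90 mm along the box's +y, so that the well is wholly uncovered; its underside is within 5 mm of the deck's height and its tilt is under 0.08 rad (y of lint_hatch in the frame of trap_box between 0.04 and 0.09 m and x of lint_hatch in the frame of trap_box between -0.012 and 0.012 m and z of lint_hatch in the frame of trap_box between 0.056 and 0.065 m and angle between lint_hatch's own z axis and vertical below 0.08 rad and linear speed of lint_hatch below 0.02 m/s); the robot touches nothing.
It fails at once if the hatch is pulled up out of its channels (its underside 100 mm or more above the table) (z of lint_hatch in the frame of trap_box above 0.1 m).
It fails at once if the round-knobbed lid of the water box is disturbed (moved by more than 15 mm) (distance of water_lid from where it was at the start of the episode above 0.015 m).
It also fails if it takes over 35 s, if anything falls off the work surface, if the arm or the gripper's body presses on something with over 40 N, if the wrist force passes 120 N, or if a joint passes its speed limit or range.

### The arm

A 6-joint arm with a two-finger parallel gripper is mounted at the origin on the work surface. World frame = base frame: x ahead of the robot, y to its left, z up, the work surface at z = 0. Lengths are in mm, angles in rad, forces in N, time in s.
With the tool pointing down it reaches from about 275 to 1000 mm from the base axis. Payload 8.4 kg.
Tool frame: the origin (TCP) lies at the very end of the fingers, on their centre line; the grasp point (between the pads) lies 19 mm behind it (r.pinch_z is the distance from the TCP to the grasp point, in mm); z points along the fingers, y is the direction in which the jaws open and shut (so a half turn about z gives the same grasp; the last joint's range is limited). The gripper opens to 85 mm and grips with 20 to 120 N. Pads are 22 mm wide; open, the fingers measure 114 mm over their backs; the gripper's body (76 mm by 85 mm) begins 54 mm behind the grasp point. The pads swing forward as they close: fully open they stand 13 mm farther back than shut.
Start: joints at [-1.13, 0.353, 1.633, -0, 1.155, -0.002], TCP at [267.793, -564.725, 231.281] pointing down, gripper open.
Joint ranges: [-2.63, 2.63], [-0.92, 2.1], [0.06, 2.66], [-1.3, 4.44], [0, 2.69], [-3.02, 3.02]. Speed limits (rad/s): [2.22, 2.22, 2.79, 3.14, 3.14, 3.14].

### API

Orientations are given as [roll, pitch, yaw] about the fixed x, y, z axes, in that order (R = Rz(yaw) Ry(pitch) Rx(roll)).
In Python, from rig import r, optics gives the robot as it stands.
- The arm moves only by the shell command python3 -m creep 'ROWS' [FORCE]. ROWS is JSON, a list of rows, each an object with "dp": the shift along the tool's x, y, z in mm, a list of three; "angular": the turn, a rotation vector about the tool's x, y, z in rad, a list of three; "fingers": the finger opening in mm, from 0 to 85.4. In form: [{"dp": [dx, dy, dz], "angular": [wx, wy, wz], "fingers": fingers}, ...]. A call has 1 to 5 rows; each row is the pose to reach, as a shift and turn from the pose commanded when the call began, along the tool's axes at that moment; what a row does not reach only later rows make up. A row lasts 1/12 s, in which the tool goes at most 41.7 mm and 7.16 degrees, less where a joint would pass 70% of its speed; a pose out of reach is approached as far as the arm can. A call with a gripper value outside its range is refused whole. The fingers move at their own pace and stop on an object; FORCE is the grip in N (left out, the last holds). Time passes only in rows, so rows that repeat a pose let the fingers close. It gives the time, the measured TCP pose, the force and the opening at its end, in the units of the state.
- r.sense(): the state, without advancing time (a new reading comes with each control period).
- optics.grab_frame(name): name is "side" or "top" or "wrist"; returns the picture (420x560x3 uint8, blue, green, red); there is no depth.
- optics.camera_params(name): a dict with "fx", "fy", "cx", "cy" (pixels), "distortion" ([k1, k2, p1, p2, k3] as OpenCV has them; the pictures are not rectified), "eye" and "rotation" of the camera in the world; the wrist camera has in their place "T_tool_cam" (4x4, takes a point from camera to tool coordinates, whose origin is the TCP and whose axes are the flange's). Camera axes: x right, y up, looking along -z (the intrinsics and any distortion apply to the point x, -y, -z); pixel columns grow to the right and rows downward; lengths in mm; the calibration is good to about 2 mm. A picture is of the moment at which its call begins: read the wrist's pose just before it. camera_params takes no time and is no camera call.
- r.sign_off(): hands the job in, once; it reports no verdict.
The state is a dict: "clock": time; "qpos": joint angles; "qvel": joint speeds; "joint_efforts": joint torques, N m; "eef_pos": TCP position; "tcp_rot": TCP orientation; "contact_force": force on the tool from outside, world axes, zero at the start; "wrist_torque": the same for the moment, N m; "opening": opening from 0.0 (shut) to 1.0 (fully open).
Only numpy, scipy, OpenCV 4.12 (cv2) and the standard library are available. Lean on these libraries where they do the work, as an engineer would, in place of code of your own. Each camera call takes 0.05 s, during which the arm holds its last target.

## Working session

There is one attempt and no reset: what is moved stays moved. The work goes in short steps, Python scripts to look and compute and a shell command to move; the robot and the scene stay as the last step left them, time stands still between calls to the robot, and variables do not carry over. Pictures are saved under pics/ and viewed, and the job is handed in when it is done.

```bash
mkdir -p pics; ls; python3 - <<'E'
from rig import r, optics
import cv2
print(r.sense())
for n in ("side","top","wrist"):
    cv2.imwrite(f"pics/{n}0.png",optics.grab_frame(n)); print(n,optics.camera_params(n))
E
```

```text
pics
{'clock': 0.0, 'qpos': array([-1.13044833e+00,  3.53642179e-01,  1.63414814e+00, -2.66868052e-05,
        1.15518844e+00, -2.41117942e-03]), 'qvel': array([ 0.00087078, -0.00013737,  0.00204036,  0.00019445, -0.00210048,
        0.00018923]), 'joint_efforts': array([ 9.05898250e-04, -6.05249476e+01, -3.42070735e+01,  1.44916844e-04,
        9.44616215e-03,  2.03502998e-05]), 'eef_pos': array([ 267.55281311, -564.30527392,  230.55941183]), 'tcp_rot': array([-3.14020649e+00,  2.10577940e-05,  4.42769987e-01]), 'contact_force': array([ 0.64020807, -0.73940276, -0.65260779]), 'wrist_torque': array([-0.0133179 , -0.00810864,  0.02494528]), 'opening': 0.9916713696232183}
side {'fx': 453.90747836238006, 'fy': 453.90747836238006, 'cx': 281.1827054654476, 'cy': 197.77240066211039, 'distortion': array([-0.10927059,  0.        ,  0.        ,  0.        ,  0.        ]), 'eye': array([   80.5486557 , -1277.35327064,   771.57950349]), 'rotation': array([ 1.04957584, -0.00120561, -0.35074949])}
top {'fx': 517.9546943735367, 'fy': 517.9546943735367, 'cx': 289.4629896703915, 'cy': 210.6355346879361, 'distortion': array([-0.12769237,  0.        ,  0.        ,  0.        ,  0.        ]), 'eye': array([ 162.76177361, -155.5735049 , 1515.373992  ]), 'rotation': array([ 0.22317785, -0.00782212, -1.50152333])}
wrist {'fx': 296.5656715575048, 'fy': 296.5656715575048, 'cx': 277.7581069060361, 'cy': 207.49148303932105, 'distortion': array([-0.02552734,  0.        ,  0.        ,  0.        ,  0.        ]), 'T_tool_cam': array([[-1.10655835e-03,  9.62085639e-01,  2.72745300e-01,
         6.92890200e+01],
       [ 9.99999339e-01,  9.79410553e-04,  6.02323097e-04,
        -9.41718362e-01],
       [ 3.12356777e-04,  2.72745786e-01, -9.62086087e-01,
        -1.43525901e+02],
       [ 0.00000000e+00,  0.00000000e+00,  0.00000000e+00,
         1.00000000e+00]])}
```

View pics/side0.png

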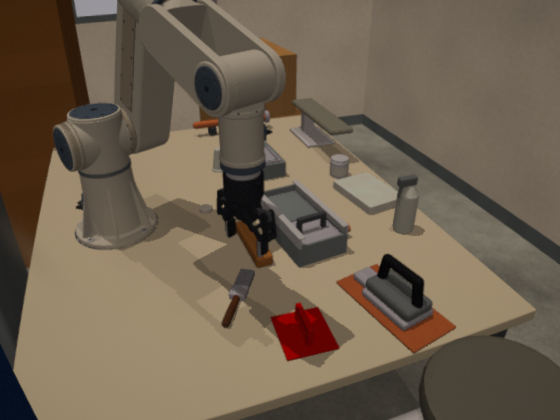

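View pics/top0.png

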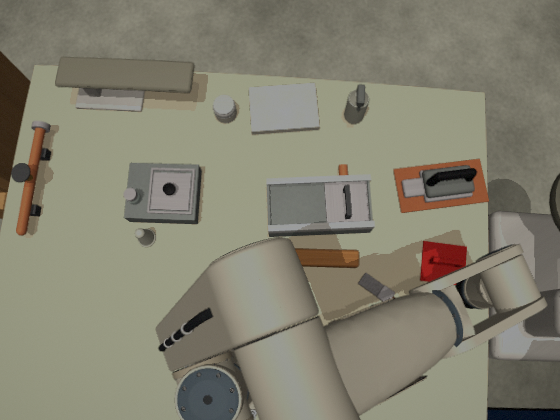

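View pics/wrist0.png

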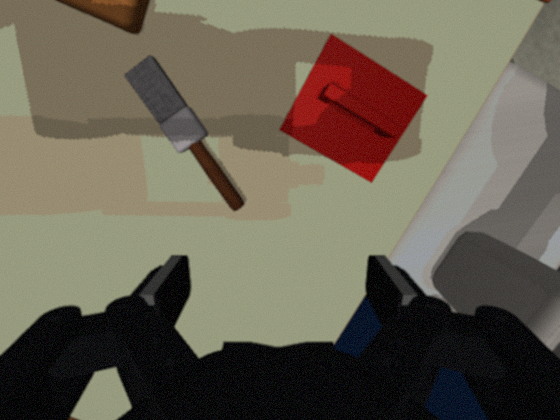

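Candidates in the top view:
- Hatch plate with a straight bar in the long channelled box, (348,202): matches the description.
- Red look-alike on the table, (443,260): leave.
- Black-handled iron on the orange mat, (450,185): no.
- Round-knobbed lid on the water box, (169,188): leave.

I choose (348,202) and check it in a close crop.

```bash
cat > h.py <<'E'
import numpy as np, cv2
from rig import r, optics
from scipy.spatial.transform import Rotation as R
def cam(name, s=None):
    p=optics.camera_params(name)
    if 'eye' in p: return p,R.from_euler('xyz',p['rotation']).as_matrix(),np.array(p['eye'])
    T=np.array(p['T_tool_cam']); A=R.from_euler('xyz',s['tcp_rot']).as_matrix()
    return p,A@T[:3,:3],A@T[:3,3]+s['eef_pos']
def ray(name,uv,s=None):
    p,M,e=cam(name,s); K=np.array([[p['fx'],0,p['cx']],[0,p['fy'],p['cy']],[0,0,1]])
    n=cv2.undistortPoints(np.array(uv,float).reshape(-1,1,2),K,np.array(p['distortion'])).reshape(-1,2)
    return e,np.c_[n[:,0],-n[:,1],-np.ones(len(n))]@M.T
def onplane(name,uv,z,s=None):
    e,d=ray(name,uv,s); z=np.broadcast_to(z,len(d)); return e+d*((z-e[2])/d[:,2])[:,None]
E
python3 - <<'E'
import cv2
a=cv2.imread('pics/top0.png')[165:245,255:385]; cv2.imwrite('pics/top0c.png',cv2.resize(a,None,fx=6,fy=6,interpolation=cv2.INTER_CUBIC))
a=cv2.imread('pics/side0.png')[170:270,240:360]; cv2.imwrite('pics/side0c.png',cv2.resize(a,None,fx=6,fy=6,interpolation=cv2.INTER_CUBIC))
E
```

```text
(no output)
```

View pics/top0c.png

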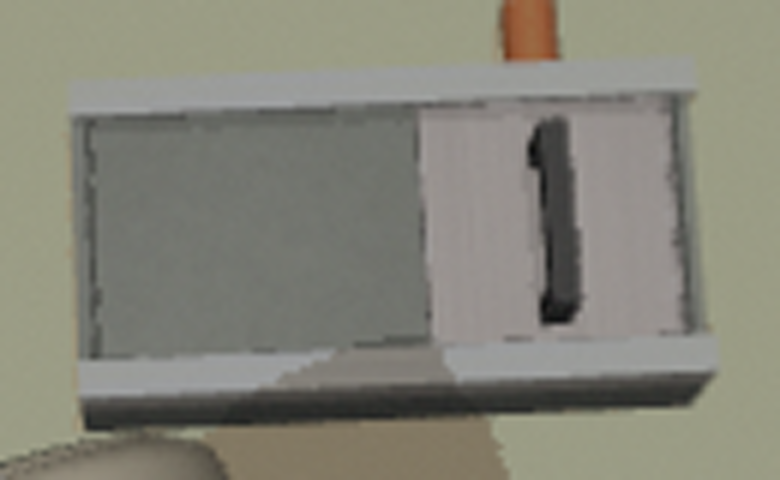

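View pics/side0c.png

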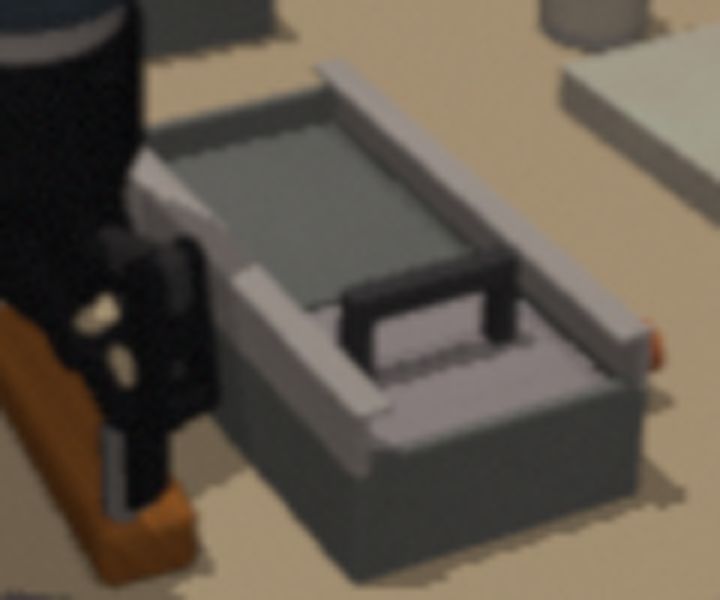

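The crop shows the grey hatch with a straight dark bar (bar top about (348,184) to (350,215) full-frame). It sits at the right end of the channelled box, with the plain deck to its left. Next I cast rays at the known heights.

```bash
python3 - <<'E'
from h import *
f=lambda L:[(255+(x+.5)/6-.5,165+(y+.5)/6-.5) for x,y in L]
c=onplane('top',f([(70,80),(697,60),(716,371),(78,393)]),93); print(c.round(1))
print('sides',[np.linalg.norm(c[i]-c[i-1]).round(1) for i in range(4)],'centre',c.mean(0).round(1))
d=(c[0]-c[1])+(c[3]-c[2]); print('yaw of +y minus 90',np.degrees(np.arctan2(d[1],d[0]))-90)
# dark bar mask
im=cv2.imread('pics/top0.png'); g=im.max(2); m=np.zeros_like(g); m[183:222,338:358]=(g[183:222,338:358]<85)
k,l,st,ce=cv2.connectedComponentsWithStats(m); print(st,ce)
b=onplane('top',f([(556,120),(569,300)]),106); print('bar ends',b.round(1),np.linalg.norm(b[0]-b[1]),b.mean(0))
# side view bar
fs=lambda L:[(240+(x+.5)/6-.5,170+(y+.5)/6-.5) for x,y in L]
s=onplane('side',fs([(342,292),(518,252)]),106); print('side bar',s.round(1))
E
```

```text
[[ 576.5  -71.5   93. ]
 [ 608.3 -370.2   93. ]
 [ 457.1 -384.2   93. ]
 [ 425.7  -87.2   93. ]]
sides [np.float64(151.7), np.float64(300.3), np.float64(151.8), np.float64(298.6)] centre [ 516.9 -228.3   93. ]
yaw of +y minus 90 6.04548965797099
[[     0      0    560    420 235017]
 [   343    185      9     34    183]] [[279.44735487 209.5061336 ]
 [347.10928962 201.62295082]]
bar ends [[ 569.7 -302.4  106. ]
 [ 483.2 -312.2  106. ]] 87.00444980977753 [ 526.46573159 -307.30065784  106.        ]
side bar [[ 480.5 -308.9  106. ]
 [ 570.6 -304.8  106. ]]
```

Box outline measures 300 x 152 mm, yaw 0.1055. The hatch centre from the box (525.3, -307.9) agrees with the bar from the top view (526.5, -307.3) and the side view. Next I work out the shift.

```bash
cat >> h.py <<'E'
def togo(P,yaw):
    s=r.sense(); A=R.from_euler('xyz',s['tcp_rot']); B=R.from_euler('xyz',[np.pi,0,yaw])
    print('at',s['eef_pos'].round(1),s['tcp_rot'].round(4),'t',round(s['clock'],2),'F',s['contact_force'].round(1),'open',round(s['opening'],3))
    print('dp',A.inv().apply(np.array(P)-s['eef_pos']).round(1),'ang',(A.inv()*B).as_rotvec().round(4))
E
python3 -c "
from h import *
togo([525.8,-307.6,175],.1055)"
```

```text
at [ 267.7 -564.4  230.7] [-3.1405 -0.      0.4428] t 0.15 F [ 0.7 -0.7 -0.3] open 1.002
dp [ 343.3 -121.4   55.9] ang [-1.100e-03  2.000e-04  3.373e-01]
```

```bash
python3 -m creep '[{"dp":[35,-12,0],"angular":[0,0,0.07],"fingers":85},{"dp":[70,-24,0],"angular":[0,0,0.14],"fingers":85},{"dp":[105,-37,5],"angular":[0,0,0.21],"fingers":85},{"dp":[140,-49,10],"angular":[0,0,0.28],"fingers":85},{"dp":[175,-61,15],"angular":[0,0,0.337],"fingers":85}]' 40
python3 -c "
from h import *
togo([525.8,-307.6,175],.1055)"
```

```text
clock: 0.57
eef_pos: [400.6, -433.3, 216.0]
tcp_rot: [-3.141, 0.0, 0.102]
contact_force: [-0.3, -0.6, -0.4]
opening: 0.995
at [ 400.6 -433.3  216. ] [-3.1415  0.      0.1017] t 0.57 F [-0.3 -0.6 -0.4] open 0.995
dp [ 137.3 -112.3   41. ] ang [-0.0001  0.     -0.0038]
```

```bash
python3 -m creep '[{"dp":[28,-22,5],"angular":[0,0,0],"fingers":85},{"dp":[60,-49,15],"angular":[0,0,0],"fingers":85},{"dp":[92,-76,26],"angular":[0,0,0],"fingers":85},{"dp":[124,-101,36],"angular":[0,0,0],"fingers":85},{"dp":[137.5,-112.5,41],"angular":[0,0,0],"fingers":85}]'
python3 - <<'E'
from h import *
togo([525.8,-307.6,175],.1055)
s=r.sense(); im=optics.grab_frame('wrist'); cv2.imwrite('pics/w1.png',im)
togo([525.8,-307.6,79],.1055)
E
```

```text
clock: 0.98
eef_pos: [526.7, -304.9, 174.1]
tcp_rot: [-3.14, 0.0, 0.107]
contact_force: [0.4, -0.6, -0.1]
opening: 0.992
at [ 526.7 -304.9  174.1] [-3.1402e+00  1.0000e-04  1.0740e-01] t 0.98 F [ 0.4 -0.6 -0.1] open 0.992
dp [-1.2  2.6 -0.9] ang [-0.0014  0.0001  0.0019]
at [ 527.8 -303.3  173.2] [-3.139e+00  2.000e-04  1.085e-01] t 1.03 F [ 1.   1.3 -1.1] open 0.996
dp [-2.4  4.3 94.2] ang [-0.0026  0.0002  0.003 ]
```

View pics/w1.png

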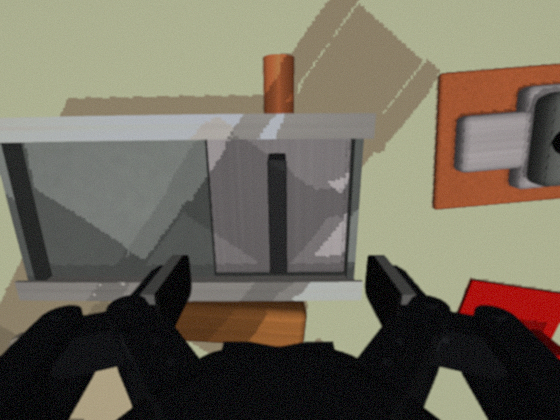

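The wrist view shows the bar (cols 268–287, rows 155–272) midway between the fingers and parallel to the tool's x. I settle, then measure it again.

```bash
python3 -m creep '[{"dp":[0,0,0],"angular":[0,0,0],"fingers":85},{"dp":[0,0,0],"angular":[0,0,0],"fingers":85}]'
python3 - <<'E'
from h import *
s=r.sense(); im=optics.grab_frame('wrist'); cv2.imwrite('pics/w2.png',im)
g=im.max(2); roi=(g[140:275,240:320]<60).astype(np.uint8)
k,l,st,ce=cv2.connectedComponentsWithStats(roi); i=1+st[1:,4].argmax(); print(st[i],ce[i])
ys,xs=np.nonzero(l==i); u0,u1=[ (240+xs[(ys>a)&(ys<a+10)].mean(),145.+a) for a in (25,100)]
x,y,w,h,_=st[i]
p=onplane('wrist',[(240+ce[i][0],140+y),(240+ce[i][0],140+y+h),u0,u1],106,s); print(p.round(1)); d=p[2]-p[3]; print(np.arctan2(d[1],d[0]))
togo([525.8,-307.6,79],.1055)
E
```

```text
clock: 1.2
eef_pos: [524.5, -308.1, 175.0]
tcp_rot: [-3.141, 0.001, 0.107]
contact_force: [0.3, 0.4, 0.9]
opening: 0.997
[   0   10   80  123 2297] [33.93077928 74.77622987]
[[ 574.7 -298.9  106. ]
 [ 478.7 -308.8  106. ]
 [ 560.4 -299.4  106. ]
 [ 502.7 -306.4  106. ]]
0.12097835580076055
at [ 524.2 -308.7  175.3] [3.1415e+00 4.0000e-04 1.0590e-01] t 1.25 F [-0.7 -0.2 -0.8] open 0.997
dp [ 1.8 -0.9 96.3] ang [0.0001 0.0004 0.0004]
```

```bash
python3 - <<'E'
from h import *
im=cv2.imread('pics/w2.png'); s=r.sense(); print(s['eef_pos'])
for v in range(165,265,15):
    print(v,im[v,255:305].max(1).tolist())
E
```

```text
[ 524.16711993 -308.68303367  175.29420416]
165 [98, 97, 101, 99, 102, 104, 91, 85, 54, 47, 45, 44, 34, 35, 45, 40, 42, 36, 45, 51, 52, 45, 50, 50, 47, 44, 52, 79, 95, 99, 112, 117, 119, 121, 121, 119, 124, 122, 125, 126, 121, 122, 124, 125, 122, 122, 123, 122, 124, 122]
180 [101, 101, 100, 104, 95, 101, 101, 91, 72, 51, 43, 42, 38, 45, 47, 42, 37, 40, 38, 44, 38, 42, 43, 38, 39, 39, 42, 67, 91, 99, 101, 98, 101, 101, 102, 101, 104, 103, 109, 105, 105, 103, 105, 102, 102, 101, 110, 113, 116, 121]
195 [98, 100, 102, 102, 103, 104, 104, 96, 84, 65, 41, 38, 42, 42, 37, 38, 50, 39, 47, 34, 32, 38, 46, 40, 43, 40, 33, 58, 86, 102, 99, 101, 94, 101, 99, 103, 105, 106, 109, 107, 100, 104, 102, 101, 99, 101, 94, 102, 100, 103]
210 [98, 98, 105, 95, 102, 98, 100, 104, 95, 72, 52, 39, 42, 39, 45, 41, 33, 42, 35, 44, 38, 37, 42, 42, 35, 41, 41, 57, 83, 94, 105, 94, 104, 100, 97, 102, 104, 100, 103, 105, 102, 100, 98, 104, 99, 98, 99, 104, 101, 101]
225 [101, 102, 101, 101, 101, 100, 99, 102, 97, 72, 56, 36, 38, 40, 41, 32, 40, 39, 46, 39, 41, 43, 38, 39, 43, 42, 40, 51, 83, 99, 98, 98, 95, 97, 99, 106, 99, 106, 108, 109, 102, 101, 103, 96, 108, 101, 102, 98, 104, 99]
240 [99, 94, 102, 100, 97, 98, 100, 104, 97, 97, 72, 42, 33, 36, 37, 42, 35, 36, 44, 41, 34, 41, 42, 40, 40, 41, 35, 50, 72, 89, 98, 92, 101, 97, 100, 98, 97, 102, 102, 102, 101, 100, 104, 97, 100, 100, 97, 97, 101, 99]
255 [96, 95, 93, 100, 103, 96, 100, 95, 98, 93, 78, 51, 38, 38, 43, 38, 36, 32, 40, 48, 31, 39, 40, 47, 35, 36, 38, 47, 73, 91, 97, 94, 96, 92, 98, 91, 97, 98, 102, 102, 101, 111, 111, 113, 110, 114, 114, 116, 116, 118]
```

View pics/w2.png

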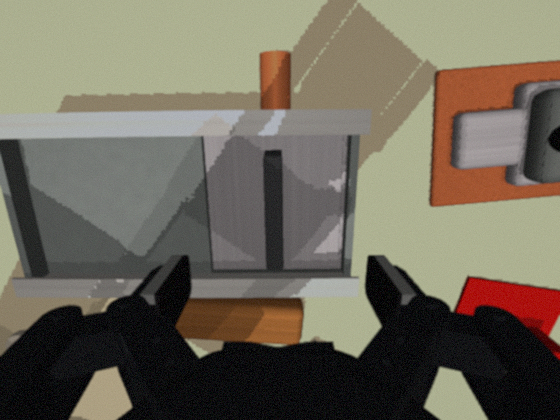

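Bar: (272.5,165) to (274,255), ends at rows 151 and 271.

```bash
python3 - <<'E'
from h import *
s=r.sense()
p=onplane('wrist',[(272.3,151),(274.2,271)],106,s); print(p.round(1),np.linalg.norm(p[0]-p[1]),p.mean(0)); d=p[0]-p[1]; print(np.arctan2(d[1],d[0]))
m=p.mean(0); togo([526.3,m[1],79],.1055)
E
```

```text
[[ 573.5 -298.5  106. ]
 [ 480.1 -309.4  106. ]] 94.09980611896673 [ 526.81405399 -303.96190785  106.        ]
0.11576812619593987
at [ 524.2 -308.7  175.3] [3.1415e+00 4.0000e-04 1.0590e-01] t 1.25 F [-0.7 -0.2 -0.8] open 0.997
dp [ 2.7 -4.5 96.3] ang [0.0001 0.0004 0.0004]
```

```bash
python3 -m creep '[{"dp":[1,-1,20],"angular":[0,0,0],"fingers":85},{"dp":[2,-2.5,45],"angular":[0,0,0],"fingers":85},{"dp":[2,-2.5,65],"angular":[0,0,0],"fingers":85},{"dp":[2,-2.5,65],"angular":[0,0,0],"fingers":85},{"dp":[2,-2.5,65],"angular":[0,0,0],"fingers":85}]'
python3 - <<'E'
from h import *
togo([526,-305.7,79],.1065)
s=r.sense(); im=optics.grab_frame('wrist'); cv2.imwrite('pics/w3.png',im)
E
```

```text
clock: 1.67
eef_pos: [525.1, -306.3, 110.0]
tcp_rot: [-3.141, 0.002, 0.104]
contact_force: [0.8, -0.7, -0.3]
opening: 0.994
at [ 525.1 -306.3  110. ] [-3.1406e+00  1.6000e-03  1.0420e-01] t 1.67 F [ 0.8 -0.7 -0.3] open 0.994
dp [ 1.  -0.5 31. ] ang [-0.001   0.0016 -0.0023]
```

View pics/w3.png

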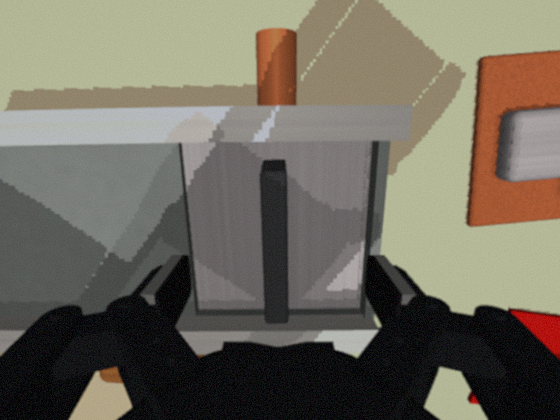

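Bar centre is at column about 275 and the finger midpoint at about 277. I go down and close.

```bash
python3 -m creep '[{"dp":[1,-1,15],"angular":[0,0,0],"fingers":85},{"dp":[1,-1,31],"angular":[0,0,0],"fingers":85},{"dp":[1,-1,31],"angular":[0,0,0],"fingers":85},{"dp":[1,-1,31],"angular":[0,0,0],"fingers":40},{"dp":[1,-1,31],"angular":[0,0,0],"fingers":8}]' 50
python3 -m creep '[{"dp":[0,0,0],"angular":[0,0,0],"fingers":4},{"dp":[0,0,0],"angular":[0,0,0],"fingers":4},{"dp":[0,0,0],"angular":[0,0,0],"fingers":4},{"dp":[0,0,0],"angular":[0,0,0],"fingers":4},{"dp":[0,0,0],"angular":[0,0,0],"fingers":4}]' 60
python3 - <<'E'
from h import *
togo([526,-305.7,79],.1065)
E
```

```text
clock: 2.13
eef_pos: [528.0, -305.2, 80.9]
tcp_rot: [3.14, -0.002, 0.105]
contact_force: [0.0, 0.2, -0.0]
opening: 0.742
clock: 2.55
eef_pos: [527.5, -304.5, 80.0]
tcp_rot: [3.141, -0.001, 0.106]
contact_force: [-1.6, 1.2, 6.1]
opening: 0.152
at [ 527.5 -304.5   80. ] [ 3.1413e+00 -6.0000e-04  1.0590e-01] t 2.55 F [-1.6  1.2  6.1] open 0.152
dp [-1.7  1.   1. ] ang [ 0.0003 -0.0006 -0.0006]
```

Gripped: the opening is 13 mm on a 14 mm bar. I lift 18 mm and dwell.

```bash
python3 -m creep '[{"dp":[0,0,-4],"angular":[0,0,0],"fingers":4},{"dp":[0,0,-9],"angular":[0,0,0],"fingers":4},{"dp":[0,0,-14],"angular":[0,0,0],"fingers":4},{"dp":[0,0,-18],"angular":[0,0,0],"fingers":4},{"dp":[0,0,-18],"angular":[0,0,0],"fingers":4}]'
python3 -m creep '[{"dp":[0,0,0],"angular":[0,0,0],"fingers":4},{"dp":[0,0,0],"angular":[0,0,0],"fingers":4},{"dp":[0,0,0],"angular":[0,0,0],"fingers":4}]'
python3 - <<'E'
from h import *
togo([526,-305.7,97],.1065)
cv2.imwrite('pics/w4.png',optics.grab_frame('wrist')); im=optics.grab_frame('side')
cv2.imwrite('pics/s4.png',cv2.resize(im[150:290,220:400],None,fx=4,fy=4,interpolation=cv2.INTER_CUBIC))
togo([526,-305.7,97],.1065)
E
```

```text
clock: 2.97
eef_pos: [527.7, -304.7, 98.2]
tcp_rot: [3.141, -0.001, 0.106]
contact_force: [0.4, -0.1, -5.4]
opening: 0.153
clock: 3.22
eef_pos: [527.0, -304.3, 97.0]
tcp_rot: [-3.141, 0.0, 0.106]
contact_force: [0.8, 0.3, -5.1]
opening: 0.152
at [ 527.  -304.3   97. ] [-3.1413e+00  4.0000e-04  1.0570e-01] t 3.22 F [ 0.8  0.3 -5.1] open 0.152
dp [-1.2  1.3 -0. ] ang [-0.0003  0.0004 -0.0008]
at [ 527.1 -304.3   97. ] [-3.1413e+00  4.0000e-04  1.0580e-01] t 3.32 F [ 0.1 -0.4 -5.9] open 0.151
dp [-1.2  1.3  0. ] ang [-0.0003  0.0004 -0.0007]
```

View pics/w4.png

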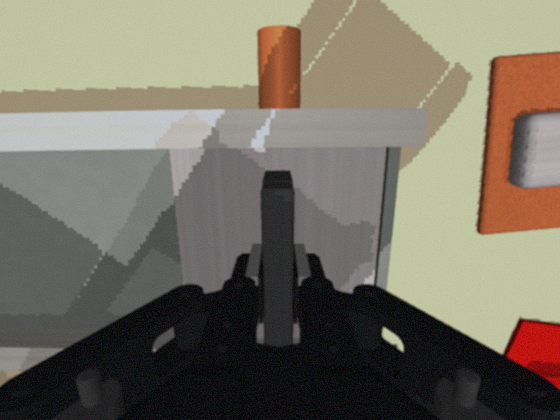

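View pics/s4.png

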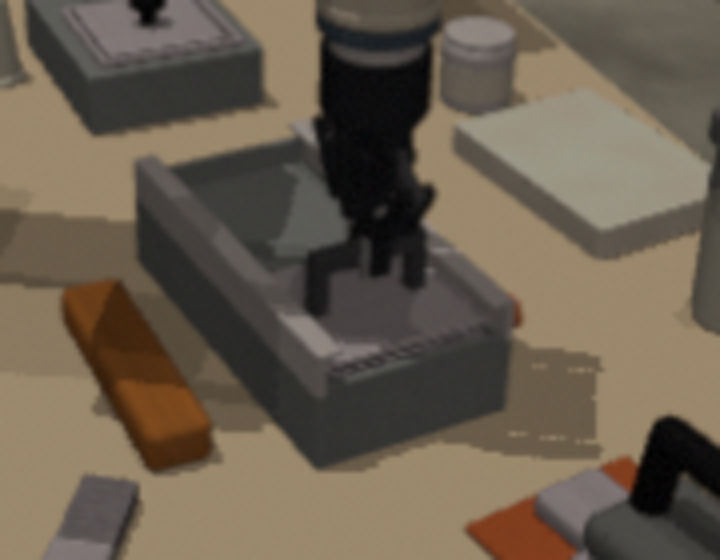

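Held level: about 17 mm up, about 5 N hanging, and the gap under the plate shows at the near end wall. The slide is 140 mm along tool -y.

```bash
python3 -m creep '[{"dp":[0,-8,0],"angular":[0,0,0],"fingers":4},{"dp":[0,-20,0],"angular":[0,0,0],"fingers":4},{"dp":[0,-34,0],"angular":[0,0,0],"fingers":4},{"dp":[0,-46,0],"angular":[0,0,0],"fingers":4},{"dp":[0,-50,0],"angular":[0,0,0],"fingers":4}]'
```

```text
clock: 3.73
eef_pos: [521.1, -251.9, 97.1]
tcp_rot: [-3.14, 0.001, 0.107]
contact_force: [0.0, -1.2, -4.6]
opening: 0.15
```

```bash
python3 -m creep '[{"dp":[0,-8,0],"angular":[0,0,0],"fingers":4},{"dp":[0,-20,0],"angular":[0,0,0],"fingers":4},{"dp":[0,-34,0],"angular":[0,0,0],"fingers":4},{"dp":[0,-46,0],"angular":[0,0,0],"fingers":4},{"dp":[0,-50,0],"angular":[0,0,0],"fingers":4}]'
python3 -m creep '[{"dp":[0,-8,0],"angular":[0,0,0],"fingers":4},{"dp":[0,-20,0],"angular":[0,0,0],"fingers":4},{"dp":[0,-32,0],"angular":[0,0,0],"fingers":4},{"dp":[0,-40,0],"angular":[0,0,0],"fingers":4},{"dp":[0,-40,0],"angular":[0,0,0],"fingers":4}]'
python3 -m creep '[{"dp":[0,0,0],"angular":[0,0,0],"fingers":4},{"dp":[0,0,0],"angular":[0,0,0],"fingers":4},{"dp":[0,0,0],"angular":[0,0,0],"fingers":4}]'
python3 - <<'E'
from h import *
cv2.imwrite('pics/w5.png',optics.grab_frame('wrist'))
s=r.sense(); d=s['eef_pos']-[516.9,-228.3,0]; print(R.from_euler('z',-.1055).apply(d))
E
```

```text
clock: 4.15
eef_pos: [516.0, -202.8, 97.2]
tcp_rot: [-3.141, 0.001, 0.107]
contact_force: [-0.7, 1.4, -5.9]
opening: 0.15
clock: 4.57
eef_pos: [511.9, -163.5, 97.2]
tcp_rot: [-3.141, 0.001, 0.107]
contact_force: [-0.4, -0.8, -5.3]
opening: 0.153
clock: 4.82
eef_pos: [512.7, -165.7, 97.4]
tcp_rot: [3.141, -0.0, 0.106]
contact_force: [0.4, 0.1, -5.7]
opening: 0.153
[ 2.34674237 62.7105083  97.33718456]
```

View pics/w5.png

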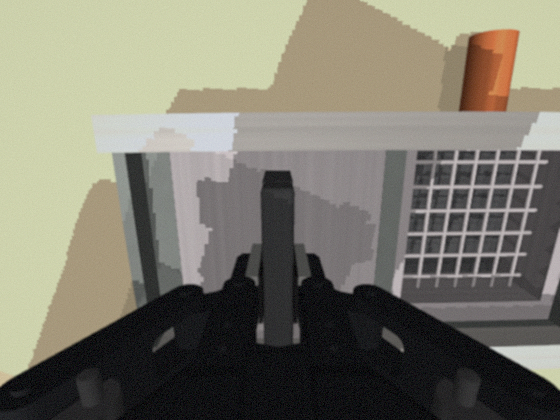

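The well is fully exposed (right, cols 405–550) and the hatch is at y≈+62. I lower about 9.5 mm until contact.

```bash
python3 -m creep '[{"dp":[0,0,2],"angular":[0,0,0],"fingers":4},{"dp":[0,0,5],"angular":[0,0,0],"fingers":4},{"dp":[0,0,8],"angular":[0,0,0],"fingers":4},{"dp":[0,0,8.5],"angular":[0,0,0],"fingers":4},{"dp":[0,0,8.5],"angular":[0,0,0],"fingers":4}]'
python3 -m creep '[{"dp":[0,0,0],"angular":[0,0,0],"fingers":4},{"dp":[0,0,0],"angular":[0,0,0],"fingers":4}]'
```

```text
clock: 5.28
eef_pos: [512.1, -165.2, 88.3]
tcp_rot: [-3.141, 0.001, 0.106]
contact_force: [0.5, 0.1, -5.0]
opening: 0.153
clock: 5.45
eef_pos: [512.6, -165.2, 88.8]
tcp_rot: [3.142, -0.0, 0.106]
contact_force: [-0.4, -0.3, -5.6]
opening: 0.149
```

```bash
python3 -m creep '[{"dp":[0,0,0.6],"angular":[0,0,0],"fingers":4},{"dp":[0,0,1.2],"angular":[0,0,0],"fingers":4},{"dp":[0,0,1.2],"angular":[0,0,0],"fingers":4}]'
```

```text
clock: 5.7
eef_pos: [512.6, -165.2, 88.0]
tcp_rot: [3.141, -0.0, 0.106]
contact_force: [-1.9, 1.1, 1.1]
opening: 0.149
```

The deck now carries the weight (force went from -5.6 to +1.1 N). I release and retreat.

```bash
python3 -m creep '[{"dp":[0,0,0],"angular":[0,0,0],"fingers":30},{"dp":[0,0,0],"angular":[0,0,0],"fingers":40},{"dp":[0,0,0],"angular":[0,0,0],"fingers":60},{"dp":[0,0,0],"angular":[0,0,0],"fingers":60},{"dp":[0,0,0],"angular":[0,0,0],"fingers":60}]'
python3 -m creep '[{"dp":[0,0,-10],"angular":[0,0,0],"fingers":60},{"dp":[0,0,-35],"angular":[0,0,0],"fingers":60},{"dp":[0,0,-65],"angular":[0,0,0],"fingers":60},{"dp":[0,0,-95],"angular":[0,0,0],"fingers":60},{"dp":[0,0,-120],"angular":[0,0,0],"fingers":60}]'
python3 -m creep '[{"dp":[-20,0,-20],"angular":[0,0,0],"fingers":60},{"dp":[-55,0,-35],"angular":[0,0,0],"fingers":60},{"dp":[-75,0,-40],"angular":[0,0,0],"fingers":60},{"dp":[-75,0,-40],"angular":[0,0,0],"fingers":60},{"dp":[-75,0,-40],"angular":[0,0,0],"fingers":60}]'
python3 - <<'E'
from h import *
for n in ('wrist','side','top'): cv2.imwrite(f'pics/{n}6.png',optics.grab_frame(n))
print(r.sense()['contact_force'],r.sense()['clock'])
im=cv2.imread('pics/side6.png'); cv2.imwrite('pics/s6c.png',cv2.resize(im[100:280,200:400],None,fx=3,fy=3,interpolation=cv2.INTER_CUBIC))
E
```

```text
clock: 6.12
eef_pos: [512.7, -165.3, 87.7]
tcp_rot: [3.141, -0.0, 0.106]
contact_force: [-0.5, 0.2, -0.1]
opening: 0.702
clock: 6.53
eef_pos: [512.7, -165.3, 210.3]
tcp_rot: [3.141, -0.001, 0.106]
contact_force: [0.6, 0.3, -0.6]
opening: 0.702
clock: 6.95
eef_pos: [437.7, -173.4, 248.9]
tcp_rot: [3.141, -0.002, 0.105]
contact_force: [0.5, 0.7, 0.5]
opening: 0.701
[-0.5657064   0.16913384 -0.1063287 ] 7.1
```

View pics/wrist6.png

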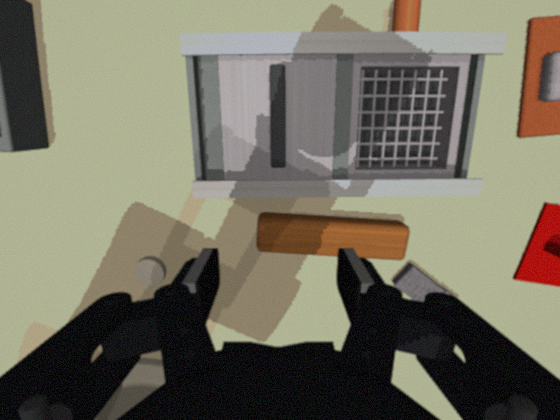

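View pics/s6c.png

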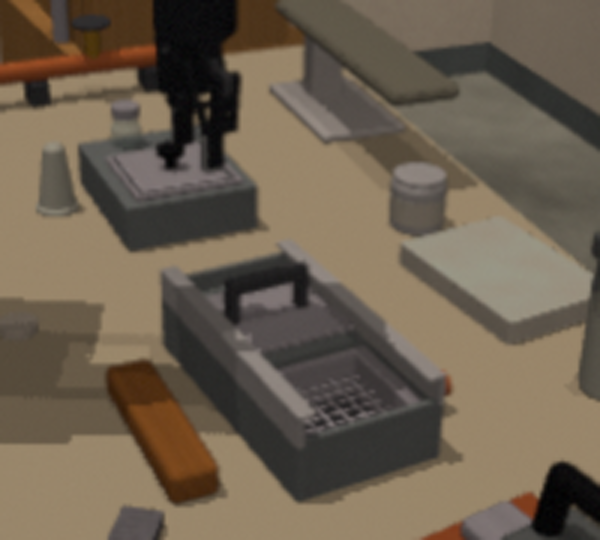

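View pics/top6.png

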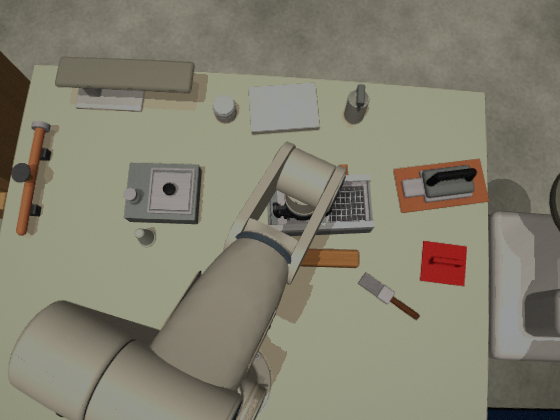

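The hatch lies flat on the deck and the well grid is open. The water lid is still at (169,188) in the top view. One numeric check before I hand in.

```bash
python3 - <<'E'
from h import *
s=r.sense()
B=lambda p:R.from_euler('z',-.1055).apply(p-[516.9,-228.3,0]).round(1)
print('wrist bar',B(onplane('wrist',[(278,66),(278.5,166)],114,s)))
print('bar ends side',B(onplane('side',[(200+228/3,100+277/3),(200+305/3,100+265/3)],114)))
print(s['contact_force'].round(1),s['clock'])
r.sign_off()
E
```

```text
wrist bar [[ 44.9  63.9 114. ]
 [-41.3  63.5 114. ]]
bar ends side [[-38.6  66.4 114. ]
 [ 41.7  54.7 114. ]]
[-0.6  0.2 -0.1] 7.1
the job is handed in; nothing more can be done
```

I moved the hatch onto the deck and handed the job in at 7.1 s; no verdict was reported.

I gripped the hatch by its bar and lifted it level by about 17 mm over its seat. I then slid it 140 mm along the channels, lowered it until the deck took its weight, let go and moved the arm clear.

Last checks:
- **Position:** the wrist view puts the bar at y ≈ +64 mm and x ≈ +2 mm in the box frame, square to the box. The limits are y 40–90 mm and x within 12 mm.
- **Well:** it is fully uncovered in the wrist and side views, with the hatch lying flat.
- **Contact:** the tool reads about 0 N.
- **Water lid:** it is still at the same pixel in the top view.

**Disagreements:**
- The rough side-view reading of the bar ends gave y = 66 and 55 mm, skewed by my coarse pixel picks. Both are still well inside the limits.
- The wrist-view bar reading before the grasp differed by 3–4 mm in y from the top view, because the arm was still settling. I aimed between the two, and the grip closed properly on the bar.

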